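Pry a woodblock out of its proofing bed

ROBOT

A 6-joint arm with a two-finger parallel gripper is mounted at the origin on the work surface. World frame = base frame: x ahead of the robot, y to its left, z up, the work surface at z = 0. Lengths are in mm, angles in rad, forces in N, time in s.
With the tool pointing down it reaches from about 350 to 875 mm from the base axis. Payload 4.2 kg.
Tool frame: the origin (TCP) lies at the very end of the fingers, on their centre line; the grasp point (between the pads) lies 19 mm behind it; z points along the fingers, y is the direction in which the jaws open and shut (so a half turn about z gives the same grasp; the last joint's range is limited). The gripper opens to 85 mm and grips with 20 to 120 N. Pads are 22 mm wide; open, the fingers measure 114 mm over their backs; the gripper's body (76 mm by 85 mm) begins 54 mm behind the grasp point. The pads swing forward as they close: fully open they stand 13 mm farther back than shut.
Start: joints at [1.563, 0.385, 0.008, 0, -1.194, -0.259], TCP at [164.747, 602.875, 231.312] pointing down, gripper open.
Joint ranges: [-3.14, 3.14], [-1.21, 2.06], [-1.07, 1.41], [-3.16, 2.05], [-2.99, -0.16], [-3.1, 3.1]. Speed limits (rad/s): [2.79, 2.79, 3.14, 3.14, 3.14, 3.14].

INTERFACE

Orientations are given as a unit quaternion [x, y, z, w].
In Python, from bench import arm, optics, job gives the robot as it stands.
- The arm moves only by the tool send_rows, never from a script. Its argument "steps" is a list that holds one entry, the list of rows, each a list of 5 numbers: the shift along the tool's x, y, z in cm, then the turn about the tool's z in rad, then the opening, from 0 (shut) to 1 (fully open). A call has 1 to 10 rows; each row shifts and turns the pose as measured when the row begins, along the tool's axes as they then stand; what a row does not reach is not made up. A row lasts 1/12 s, in which the tool goes at most 41.7 mm and 7.16 degrees, less where a joint would pass 70% of its speed; a pose out of reach is approached as far as the arm can. A call with a gripper value outside its range is refused whole. The fingers move at their own pace and stop on an object; the grip force is fixed at half the most. Time passes only in rows, so rows that do not move let the fingers close. It gives the time, the measured TCP pose, the force and the opening at its end, in the units of the state.
- arm.read_state(): the state, without advancing time (a new reading comes with each control period).
- optics.get_image(name): name is "scene" or "top" or "wrist"; returns (picture, depth): 384x512x3 uint8, blue, green, red; 384x512 float32, mm along the optical axis (not along the pixel's ray), 0 where there is no reading.
- optics.get_calibration(name): a dict with "K" (3x3 intrinsics, pixels), "rvec" (rotation vector, rad) and "tvec" (3), from world to camera coordinates, as OpenCV has them; the wrist camera has in their place "hand_eye" (4x4, takes a point from camera to tool coordinates, whose origin is the TCP and whose axes are the flange's). Camera axes: x right, y down, z forward; pixel columns grow to the right and rows downward; lengths in mm; the calibration is good to about 2 mm. The wrist camera is an equidistant fisheye: a pixel r from the principal point sees the ray r / f radians off the axis. A picture is of the moment at which its call begins: read the wrist's pose just before it. get_calibration takes no time and is no camera call.
- job.job_done(): hands the job in, once; it reports no verdict.
The state is a dict: "clock": time; "joints": joint angles; "joint_vel": joint speeds; "joint_efforts": joint torques, N m; "position": TCP position; "ee_rot": TCP orientation; "contact_force": force on the tool from outside, world axes, zero at the start; "wrist_torque": the same for the moment, N m; "gripper_width": finger opening in mm.
Only numpy, scipy, OpenCV 4.12 (cv2) and the standard library are available. Lean on these libraries where they do the work, as an engineer would, in place of code of your own. Each camera call takes 0.05 s, during which the arm holds its last target. There are 200 camera calls.

TASK

The carved printing block is held snug in the proofing bed by two spring catches at its near edge. Take the flat lever from its cork mat, put its blade under the block's near edge and lever that edge up until both near corners have snapped out and stay up, resting on the catches, with the block still on the bed; then lay the lever back flat on the cork mat, the same way up as before. Do not disturb the pigment jar and tin beside the bed.

Things in the scene. Friction and masses are not known exactly. Their poses are not given: they have to be found in the camera images.
- bed: Proofing bed fixed on the table: wooden plinth x -85 to +75, y -75 to +75 mm, top face 70 mm above the table. Origin at table level under the block's centre; x points away from the side where the lever goes in, z up. Walls 8 mm high round the block's far half. Two spring catches (brass pins 10 mm across, axes 78 mm above the table, in 18 mm high housings) press on the block's sides at x = -50.
- fulcrum (a point): Middle of the plinth's straight near top edge, bed frame (-85, 0, 70) mm, over which the lever is tipped. From here to the block (x = -60) runs a flat ledge, free for the blade between y = -25 and +25 mm; two stops 6 mm high stand at x -67 to -61, y 29 to 43 mm either side.
- block: Carved wooden block 120 (x) x 88 (y) x 22 mm, dark top with pale lines, 0.18 kg. Origin: centre of its underside; axes as the bed's; seated at (0, 0, 70) mm in the bed's frame. When pried it pivots about its far lower edge; this takes about 10 N at the near edge.
- slot (a point): Middle of the mouth of the lever slot, at the foot of the block's near side, block frame (-60, 0, 0) mm: a cut-away in the underside 50 mm wide (y -25 to +25), 7 mm high, 14 mm deep (to x = -46); its floor is the bed's top.
- edge_left (a point): Point on the underside of the block's +y side, at its steel keeper, block frame (-50, 44, 0) mm. In the bed's frame 70 mm high when seated; about 79 mm when it has snapped out and rests on its catch. It must rise about 9 to 10 mm to snap over.
- edge_right (a point): The same on the -y side, block frame (-50, -44, 0) mm.
- lever: Flat lever 170 mm long, 0.1 kg: dark wooden handle, x -85 to +5 mm, 18 mm wide (y) and 20 mm high, and a flat steel blade, x +3 to +85 mm, 18 mm wide and 4 mm thick, flush with the handle's underside. Origin midway along it, on the underside; x points from handle to blade tip, z up as it lies.
- lever_grip (a point): Good gripping point in the handle, lever frame (-30, 0, 10) mm; grip across the 18 mm width.
- lever_tip (a point): Middle of the blade's tip, lever frame (85, 0, 2) mm.
- mat: Cork mat fixed on the table, 220 (x) x 100 (y) x 6 mm; the lever starts on it. Origin at the centre of its underside.
- jar: Glass jar with wooden cap, 56 mm across, 70 mm high; origin at its foot. To be left alone.
- tin: Steel pigment tin, 60 mm across, 50 mm high; origin at its foot. To be left alone.
There are look-alikes about, which are no part of the job. Leave any purple look-alike of the lever alone.

How it is judged:
By the outcome, as a careful person would: the job done as asked, in the order asked, and still so for the second after the job is handed in, with the robot touching nothing.
It also fails if it takes over 64 s, if anything falls off the work surface, if the arm or the gripper's body presses on something with over 40 N, if the wrist force passes 120 N, or if a joint passes its speed limit or range.

## Working session

There is one attempt and no reset: what is moved stays moved. The work goes in short steps, Python scripts to look and compute and a tool call to move; the robot and the scene stay as the last step left them, time stands still between calls to the robot, and variables do not carry over. Pictures are saved under pics/ and viewed, about 8 in all and at most 12, crops included, and the job is handed in when it is done.

Besides the shell and the picture viewer there is one more tool, called as name([rows], argument=value, ...), one row to a line, values as JSON. send_rows: Moves the arm, as the interface text tells. Its arguments: {"type":"object","properties":{"steps":{"type":"array","items":{"type":"array","items":{"type":"array","items":{"type":"number"}}}}},"required":["steps"]}

```bash
mkdir -p pics; ls; cat > h.py <<'E'
import numpy as np, cv2
from bench import arm, optics, job
from scipy.spatial.transform import Rotation as R
def grab(n):
    s=arm.read_state(); im,d=optics.get_image(n); return s,im,d
def cam(n,s=None):
    """K, R_wc, origin: camera->world"""
    c=optics.get_calibration(n); K=np.array(c["K"],float)
    if n=="wrist":
        H=np.array(c["hand_eye"]); Rt=R.from_quat(s["ee_rot"]).as_matrix()
        return K,Rt@H[:3,:3],Rt@H[:3,3]+np.array(s["position"])
    Rc=cv2.Rodrigues(np.array(c["rvec"],float))[0]
    return K,Rc.T,-Rc.T@np.array(c["tvec"],float).ravel()
def rays(n,px,s=None):
    K,Rw,o=cam(n,s); px=np.atleast_2d(px).astype(float)
    v=np.c_[(px[:,0]-K[0,2])/K[0,0],(px[:,1]-K[1,2])/K[1,1],np.ones(len(px))]
    if n=="wrist":
        th=np.hypot(v[:,0],v[:,1]); k=np.where(th>1e-9,np.sin(th)/np.maximum(th,1e-9),1)
        v=np.c_[v[:,0]*k,v[:,1]*k,np.cos(th)]
    return o,v@Rw.T,v
def onplane(n,px,z,s=None):
    o,w,_=rays(n,px,s); return o+w*((z-o[2])/w[:,2])[:,None]
def bydepth(n,px,d,s=None):
    o,w,v=rays(n,px,s); px=np.atleast_2d(px).astype(int)
    return o+w*(d[px[:,1],px[:,0]]/v[:,2])[:,None]
def tri(a,b):
    """two (o,w) rays -> midpoint, gap"""
    (o1,w1),(o2,w2)=a,b; A=np.c_[w1,-w2]; t=np.linalg.lstsq(A,o2-o1,rcond=None)[0]
    p,q=o1+t[0]*w1,o2+t[1]*w2; return (p+q)/2,np.linalg.norm(p-q)
E
python3 - <<'E'
from h import *
print(arm.read_state())
ims=[]
for n in("scene","top"):
    s,im,d=grab(n); ims.append(im); np.savez(f"{n}0.npz",im=im,d=d); print(n,cam(n))
    cv2.imwrite(f"pics/{n}0.png",im)
print(optics.get_calibration("wrist"))
E
```

```text
pics
{'clock': 0.0, 'joints': array([ 1.56260471e+00,  3.85533695e-01,  6.62075836e-03, -4.93978513e-04,
       -1.19400088e+00, -2.58569495e-01]), 'joint_vel': array([-7.44425727e-06, -5.02626065e-04, -1.04312030e-03,  8.66416011e-04,
       -7.91881914e-04,  8.73247226e-06]), 'joint_efforts': array([ 1.10355199e-03, -3.92286944e+01,  1.88399577e+01,  4.18607980e+00,
       -4.56464215e-03, -6.10223818e-07]), 'position': array([164.60272534, 602.32562806, 230.23414774]), 'ee_rot': array([ 9.91105290e-01, -1.33075657e-01, -9.55726844e-05,  1.07912165e-03]), 'contact_force': array([-0.16920854, -0.00357406, -0.30626244]), 'wrist_torque': array([ 0.01495801, -0.0079346 ,  0.04596519]), 'gripper_width': 85.30032846013505}
scene (array([[353.63939794,   0.        , 253.62258416],
       [  0.        , 353.63939794, 197.05143468],
       [  0.        ,   0.        ,   1.        ]]), array([[-0.13434445,  0.63405331, -0.76153002],
       [ 0.99074213,  0.10109379, -0.09060949],
       [ 0.01953471, -0.76665275, -0.64176472]]), array([1344.32977928,   76.21372922,  817.68937167]))
top (arra
[... 165 characters left out ...]
60043, -0.98836448,  0.15056253],
       [-0.99974339, -0.02238155, -0.00349518],
       [ 0.00682434, -0.15044839, -0.98859431]]), array([ 292.93894985,  -31.77882035, 1433.59903446]))
{'K': array([[297.31863964,   0.        , 252.90120171],
       [  0.        , 297.31863964, 188.08734576],
       [  0.        ,   0.        ,   1.        ]]), 'hand_eye': array([[ 1.72392487e-04, -9.51643805e-01, -3.07203580e-01,
         7.80717669e+01],
       [ 9.99999890e-01,  2.97854191e-04, -3.61514757e-04,
         5.66661064e-01],
       [ 4.35535153e-04, -3.07203484e-01,  9.51643752e-01,
        -1.42979352e+02],
       [ 0.00000000e+00,  0.00000000e+00,  0.00000000e+00,
         1.00000000e+00]])}
```

View pics/top0.png

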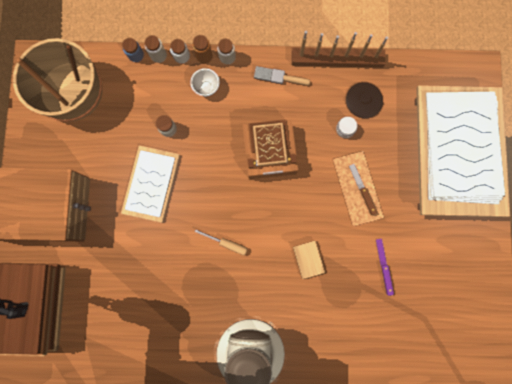

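View pics/scene0.png

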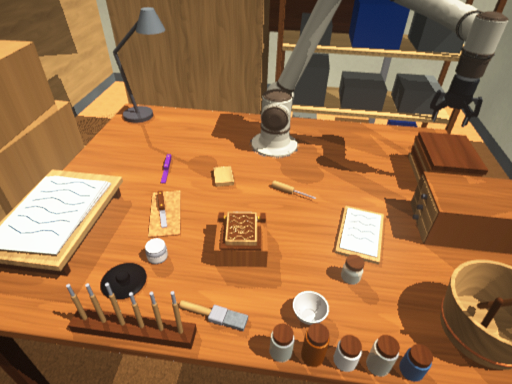

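```bash
python3 - <<'E'
from h import *
z=np.load("top0.npz"); d=z["d"]
P=dict(block=(270,145),nearstrip=(272,171),table=(230,150),mat=(345,200),lever_blade=(356,178),handle=(370,205),tin=(347,125),jar=(167,123))
for k,p in P.items(): print(k,bydepth("top",p,d)[0].round(1))
im=z["im"]; c=im[110:230,235:400]; c=cv2.resize(c,None,fx=4.8,fy=4.8,interpolation=cv2.INTER_CUBIC)
cv2.imwrite("pics/topc.png",c)
# purple check / dark handle
E
```

```text
block [614.1 -46.1  92.6]
nearstrip [539.  -53.9  73.8]
table [616.8  79.5   1.1]
mat [ 464.8 -284.5    4.7]
lever_blade [ 535.  -319.1    6.1]
handle [ 448.8 -358.1   23.5]
tin [ 692.7 -283.3   51.9]
jar [679.9 267.9  73.5]
```

View pics/topc.png

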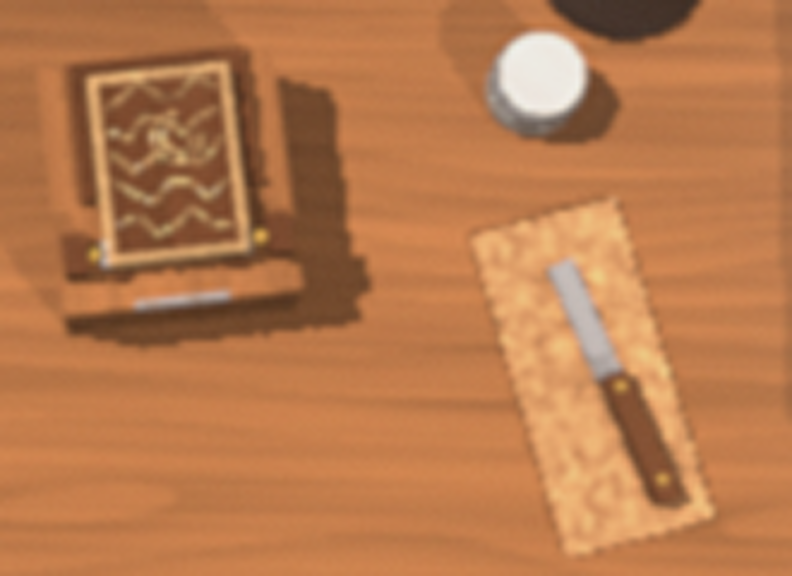

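send_rows([
  [[2.6,3.0,0,0,1],[2.6,3.0,0,0,1],[2.6,3.0,0,0,1],[2.6,3.0,0,0,1],[2.6,3.0,0,0,1],[2.6,3.0,0,0,1],[2.6,3.0,0,0,1],[2.6,3.0,0,0,1],[2.6,3.0,0,0,1],[2.6,3.0,0,0,1]],
])

```text
clock: 0.93
position: [338.0, 233.3, 224.9]
ee_rot: [0.992, -0.127, -0.001, 0.006]
contact_force: [1.9, 0.3, -0.3]
gripper_width: 85.5
```

send_rows([
  [[2.7,3.0,-0.1,0,1],[2.7,3.0,-0.1,0,1],[2.7,3.0,-0.1,0,1],[2.7,3.0,-0.1,0,1],[2.7,3.0,-0.1,0,1],[2.7,3.0,0,0,1],[2.5,3.0,0,0,1],[2.2,3.0,0,-0.12,1],[0,0,0,-0.12,1],[0,0,0,-0.12,1]],
])

```text
clock: 1.77
position: [479.9, -67.2, 231.0]
ee_rot: [0.999, 0.048, -0.003, 0.005]
contact_force: [0.1, 0.7, -0.3]
gripper_width: 85.2
```

send_rows([
  [[0,0,0,0,1]],
])

```text
clock: 1.85
position: [479.7, -68.3, 230.3]
ee_rot: [0.999, 0.048, -0.004, 0.005]
contact_force: [-1.1, -0.2, -0.0]
gripper_width: 85.8
```

```bash
python3 - <<'E'
from h import *
s,im,d=grab("wrist"); np.savez("w1.npz",im=im,d=d,p=s["position"],q=s["ee_rot"])
print(s["clock"],s["position"],R.from_quat(s["ee_rot"]).as_matrix().round(3)); cv2.imwrite("pics/w1.png",im)
E
```

```text
1.85 [479.72433973 -68.30316963 230.34058163] [[ 0.995  0.096 -0.007]
 [ 0.096 -0.995 -0.01 ]
 [-0.008  0.01  -1.   ]]
```

View pics/w1.png

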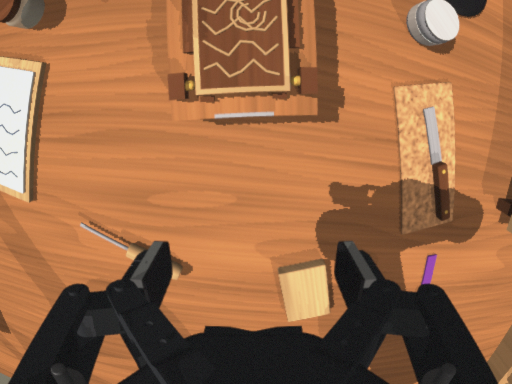

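```bash
cat > m.py <<'E'
from h import *
def load(f):
    z=np.load(f); return dict(position=z["p"],ee_rot=z["q"]),z["im"],z["d"]
if __name__=="__main__":
    s,im,d=load("w1.npz")
    Q=dict(plL=(215,116.5),plR=(273,113.5),blkL=(195,94),blkR=(289,92),wallL=(172,119),wallR=(316,117))
    for k,p in Q.items():
        zz=92 if k[:3]=="blk" else 70
        print(k,"depth",bydepth("wrist",p,d,s)[0].round(1),"plane",onplane("wrist",p,zz,s)[0].round(1))
    # lever by colour within the mat region
    def lev(n,im,d,box,s):
        x0,y0,x1,y1=box; c=im[y0:y1,x0:x1]; hsv=cv2.cvtColor(c,cv2.COLOR_BGR2HSV)
        out={}
        for k,m in dict(blade=(hsv[...,1]<70)&(hsv[...,2]>90),handle=(hsv[...,2]<125)&(hsv[...,1]>90)).items():
            m=m.astype(np.uint8); _,lab,st,ce=cv2.connectedComponentsWithStats(m)
            i=1+np.argmax(st[1:,4]); yx=np.argwhere(lab==i); pts=np.float32(yx[:,::-1]+[x0,y0])
            r=cv2.minAreaRect(pts); out[k]=pts
            P=onplane(n,pts,10 if k=="blade" else 26,s); rr=cv2.minAreaRect(np.float32(P[:,:2]))
            D=bydepth(n,pts,d,s)
            print(n,k,len(pts),"world rect",rr,"depth z med",np.median(D[:,2]).round(1), "px",r[0])
    lev("wrist",im,d,(405,95,452,205),s)
    t=np.load("top0.npz"); lev("top",t["im"],t["d"],(345,160,384,218),None)
    Tp=dict(plL=(235+135/4.8,110+304/4.8),plR=(235+232/4.8,110+295/4.8),blkL=(235+106/4.8,110+268/4.8),blkR=(235+251/4.8,110+250/4.8))
    for k,p in Tp.items():
        print(k,"top",onplane("top",p,92 if k[0]=="b" else 70)[0].round(1), "tri",*[np.round(v,1) for v in tri([v if v.ndim==1 else v[0] for v in rays("wrist",Q[k],s)[:2]],[v if v.ndim==1 else v[0] for v in rays("top",p)[:2]])])
E
python3 m.py
```

```text
plL depth [531.5 -26.5  70.5] plane [531.4 -26.4  70. ]
plR depth [539.9 -84.6  71.3] plane [539.8 -84.7  70. ]
blkL depth [553.1  -4.2  70.2] plane [553.5  -8.2  92. ]
blkR depth [563.5 -98.4  70.8] plane [563.1 -95.6  92. ]
wallL depth [525.9  18.5  70. ] plane [525.9  18.5  70. ]
wallR depth [ 537.7 -145.     1.9] plane [ 541.5 -129.3   70. ]
wrist blade 624 world rect ((539.611572265625, -318.1921691894531), (81.4438705444336, 20.027938842773438), 23.077444076538086) depth z med 10.3 px (432.5191345214844, 135.2688446044922)
wrist handle 560 world rect ((468.3995666503906, -332.3995361328125), (72.22102355957031, 47.467063903808594), 29.545021057128906) depth z med 21.5 px (435.08465576171875, 184.17694091796875)
top blade 145 world rect ((540.9374389648438, -319.678955078125), (79.89413452148438, 18.690597534179688), 24.62693977355957) depth z med 10.6 px (356.4325256347656, 175.99819946289062)
top handle 42 world rect ((458.7149963378906, -345.5768127441406), (85.76424407958984, 5.746409893035889), 25.05358123779297) depth z med 26.0 px (366.11181640625, 201.68487548828125)
plL top [532.  -27.5  70. ] tri [531.6 -27.1  73.3] 0.8
plR top [539.1 -88.   70. ] tri [539.7 -86.7  64.7] 3.2
blkL top [550.2  -9.2  92. ] tri [552.5  -8.   84.9] 2.8
blkR top [563.6 -98.4  92. ] tri [563.7 -97.3  88.5] 2.7
```

send_rows([
  [[-0.4,3.5,1.0,0,1],[-0.4,3.5,1.0,0,1],[-0.4,3.5,1.0,0,1],[-0.4,3.5,1.5,0,1],[-0.4,3.5,1.5,0,1],[-0.5,3.5,1.5,0,1],[-0.5,3.5,1.5,0,1],[-0.5,3.4,1.0,-0.11,1],[0,0,0,-0.11,1],[0,0,0,-0.11,1]],
])

```text
clock: 2.73
position: [471.5, -354.7, 128.4]
ee_rot: [0.978, 0.207, -0.002, 0.003]
contact_force: [-0.7, 0.1, -0.2]
gripper_width: 85.4
```

send_rows([
  [[0,0,0,0,1]],
])

```text
clock: 2.82
position: [471.0, -354.8, 127.4]
ee_rot: [0.978, 0.207, -0.003, 0.003]
contact_force: [-0.3, -0.1, -0.4]
gripper_width: 85.7
```

```bash
python3 - <<'E'
from h import *
s,im,d=grab("wrist"); np.savez("w2.npz",im=im,d=d,p=s["position"],q=s["ee_rot"])
print(s["clock"],s["position"],R.from_quat(s["ee_rot"]).as_matrix().round(3)); cv2.imwrite("pics/w2.png",im)
E
```

```text
2.8167 [ 471.01505308 -354.78154107  127.42441784] [[ 0.915  0.404 -0.004]
 [ 0.404 -0.915 -0.006]
 [-0.006  0.004 -1.   ]]
```

View pics/w2.png

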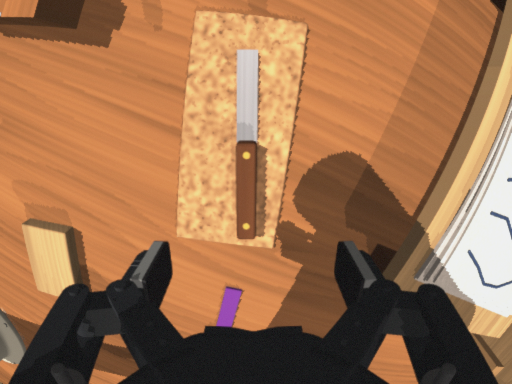

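```bash
python3 - <<'E'
from m import *
s,im,d=load("w2.npz")
Rt=R.from_quat(s["ee_rot"]).as_matrix()
def box(lo,hi,f,z):
    x0,y0,x1,y1=220,40,275,245
    hsv=cv2.cvtColor(im,cv2.COLOR_BGR2HSV); m=f(hsv).astype(np.uint8); k=np.zeros_like(m); k[y0:y1,x0:x1]=m[y0:y1,x0:x1]
    _,lab,st,ce=cv2.connectedComponentsWithStats(k); i=1+np.argmax(st[1:,4])
    pts=np.argwhere(lab==i)[:,::-1]; P=onplane("wrist",pts,z,s); r=cv2.minAreaRect(np.float32(P[:,:2]))
    D=bydepth("wrist",pts,d,s)
    print(r, np.median(D[:,2])); return r
b=box(0,0,lambda h:(h[...,1]<70)&(h[...,2]>90),10)
h=box(0,0,lambda h:(h[...,2]<150)&(h[...,1]>100),26)
c=np.array(b[0]);u=np.array([np.cos(np.radians(24)),np.sin(np.radians(24))])
for p in [(247.5,50),(236.5,50),(258.5,50)]: print("tip",onplane("wrist",p,10,s)[0], bydepth("wrist",(p[0],p[1]+3),d,s)[0])
for p in [(237,238),(256,239)]: print("hend",onplane("wrist",p,26,s)[0])
v=c-np.array(h[0]); print("axis deg",np.degrees(np.arctan2(v[1],v[0])),np.linalg.norm(v))
# mat corners
for p in [(197,11),(307,22),(273,248),(178,236)]: print("mat",onplane("wrist",p,6,s)[0].round(1))
E
```

```text
((539.9708251953125, -319.3182678222656), (81.09534454345703, 17.61514663696289), 23.5303897857666) 10.38953361689562
((465.52996826171875, -355.8804016113281), (89.6797103881836, 26.22662353515625), 22.924524307250977) 25.810521927734086
tip [ 576.38588372 -303.62592505   10.        ] [ 574.02184563 -304.66088167    9.30576509]
tip [ 572.68127963 -295.00252596   10.        ] [ 570.62395292 -295.70891369    6.28585355]
tip [ 580.18543076 -312.19722117   10.        ] [ 578.0538479  -313.19870326    7.65382772]
hend [ 419.38338398 -361.98057807   26.        ]
hend [ 425.53663819 -378.46313377   26.        ]
axis deg 26.158277121364943 82.93509997713319
mat [ 593.8 -247.3    6. ]
mat [ 623.2 -339.9    6. ]
mat [ 413.3 -403.2    6. ]
mat [ 386.  -309.5    6. ]
```

send_rows([
  [[0.3,-0.5,2,0,1],[0,0,2,0,1],[0,0,2,0,1],[0,0,2,0,1],[0,0,1.5,0,0.6],[0,0,1.0,0,0.5],[0,0,0.5,0,0.5],[0,0,0,0,0.5]],
])

```text
clock: 3.53
position: [477.7, -343.7, 18.4]
ee_rot: [0.981, 0.194, 0.002, 0.006]
contact_force: [-0.2, -0.3, -0.8]
gripper_width: 43.1
```

send_rows([
  [[-0.5,0.3,0.3,-0.02,0.5],[-0.2,0,0.3,0,0.5],[0,0,0.2,0,0.5],[0,0,0,0,0.5]],
])

```text
clock: 3.87
position: [475.0, -349.0, 13.1]
ee_rot: [0.979, 0.203, 0.004, 0.007]
contact_force: [0.2, -1.0, 0.1]
gripper_width: 42.6
```

send_rows([
  [[-0.2,-0.1,0.3,0,0.5],[-0.1,0,0.2,0,0.4],[0,0,0,0,0.3],[0,0,0,0,0.3]],
])

```text
clock: 4.2
position: [472.7, -349.6, 9.3]
ee_rot: [0.979, 0.202, 0.005, 0.008]
contact_force: [1.0, 0.0, -0.8]
gripper_width: 25.8
```

send_rows([
  [[0,0,0.05,0,0],[0,0,0,0,0],[0,0,0,0,0],[0,0,0,0,0],[0,0,0,0,0]],
])

```text
clock: 4.62
position: [472.9, -349.5, 9.4]
ee_rot: [0.979, 0.202, 0.006, 0.009]
contact_force: [-0.4, 0.8, 1.1]
gripper_width: 16.4
```

send_rows([
  [[0,0,-1,0,0],[0,0,-1.5,0,0],[0,0,-1.5,0,0],[0,0,-1.5,0,0],[0,0,-1.5,0,0],[0,0,-1.5,0,0],[0,0,-1,0,0],[0,0,-0.5,0,0],[0,0,0,0,0]],
])

```text
clock: 5.37
position: [469.9, -347.6, 116.2]
ee_rot: [0.979, 0.202, 0.004, 0.008]
contact_force: [0.9, 0.5, -1.4]
gripper_width: 16.6
```

```bash
python3 - <<'E'
from h import *
s,im,d=grab("wrist"); np.savez("w3.npz",im=im,d=d,p=s["position"],q=s["ee_rot"])
print(s["clock"],s["position"],R.from_quat(s["ee_rot"]).as_matrix().round(3),s["joints"].round(3)); cv2.imwrite("pics/w3.png",im)
for p in [(250,60),(250,100),(250,130),(250,150)]: print(p,bydepth("wrist",p,d,s)[0].round(1))
E
```

```text
5.3667 [ 469.94752539 -347.55180869  116.20709739] [[ 0.918  0.396  0.011]
 [ 0.396 -0.918 -0.013]
 [ 0.005  0.016 -1.   ]] [-0.356  0.415 -0.264  0.011 -0.876  2.326]
(250, 60) [ 556.5 -308.7  117.7]
(250, 100) [ 538.9 -316.3  117.3]
(250, 130) [ 525.6 -322.   117.7]
(250, 150) [ 516.5 -325.9  116.7]
```

View pics/w3.png

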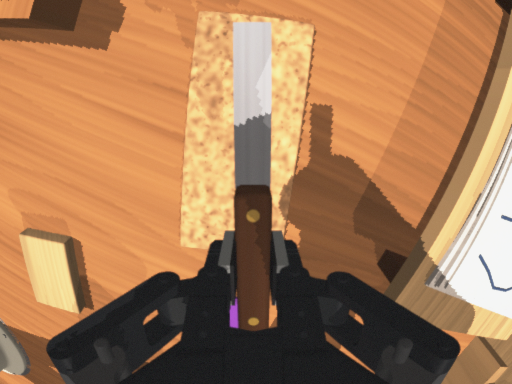

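send_rows([
  [[0.9,-3.3,0,0,0],[0.9,-3.3,0,0,0],[0.9,-3.3,0,0,0],[0.9,-3.3,0,0,0],[0.9,-3.3,0,0,0],[0.9,-3.3,0,0,0],[0.9,-3.3,0,0,0],[0.9,-3.0,0,0.1,0],[0,0,0,0.1,0],[0,0,0,0.1,0]],
])

```text
clock: 6.25
position: [426.3, -69.4, 102.9]
ee_rot: [0.999, 0.045, -0.002, 0.006]
contact_force: [-0.2, -0.1, -0.1]
gripper_width: 16.6
```

send_rows([
  [[0,0,0,0,0]],
])

```text
clock: 6.33
position: [425.6, -68.6, 102.2]
ee_rot: [0.999, 0.045, -0.003, 0.006]
contact_force: [-0.1, -0.6, -0.8]
gripper_width: 16.3
```

```bash
python3 - <<'E'
from h import *
s,im,d=grab("wrist"); np.savez("w4.npz",im=im,d=d,p=s["position"],q=s["ee_rot"])
print(s["clock"],s["position"],R.from_quat(s["ee_rot"]).as_matrix().round(3)); cv2.imwrite("pics/w4.png",im)
E
```

```text
6.3333 [425.60918652 -68.58284298 102.23511186] [[ 0.996  0.09  -0.006]
 [ 0.09  -0.996 -0.013]
 [-0.007  0.012 -1.   ]]
```

View pics/w4.png

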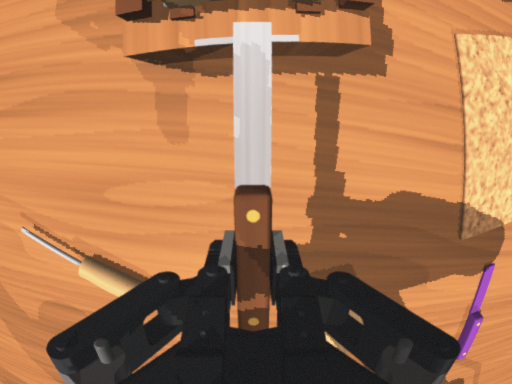

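```bash
python3 - <<'E'
from m import *
s,im,d=load("w4.npz"); Rt=R.from_quat(s["ee_rot"]).as_matrix(); p0=np.array(s["position"])
def tl(p,z): 
    P=onplane("wrist",p,z,s)[0]; return P.round(1),((P-p0)@Rt).round(1)
for n,p,z in [("plL",(195,42.5),70),("plR",(299,38),70),("tip",(252.5,23),103),("bladeL",(235,100),103),("bladeR",(270,100),103),("hL",(236,184),119),("hR",(270,184),119),("edgeL",(125,55),70),("edgeR",(371,42),70)]: print(n,*tl(p,z))
for p in [(252,30),(252,80),(252,140),(252,170)]: print(p,bydepth("wrist",p,d,s)[0].round(1))
for p in [(215,30),(290,30)]: print(p,bydepth("wrist",p,d,s)[0].round(1))
E
```

```text
plL [532.2 -25.9  70. ] [110.2 -33.3  31. ]
plR [540.1 -85.6  70. ] [112.7  26.9  31.8]
tip [538.2 -58.4 103. ] [113.    0.   -1.6]
bladeL [500.3 -53.6 103. ] [75.7 -8.2 -1.4]
bladeR [501.8 -70.  103. ] [75.7  8.3 -1.2]
hL [464.1 -57.6 119. ] [ 39.2  -7.2 -17.1]
hR [465.4 -72.6 119. ] [ 39.2   7.8 -16.9]
edgeL [524.6  17.5  70. ] [106.6 -77.2  30.5]
edgeR [ 545.9 -130.2   70. ] [114.4  71.8  32.3]
(252, 30) [534.8 -58.5 102.2]
(252, 80) [510.5 -60.7 101.7]
(252, 140) [481.6 -63.3 101.7]
(252, 170) [466.8 -64.7 102.4]
(215, 30) [540.1 -37.1  70.9]
(290, 30) [544.4 -80.   69.4]
```

send_rows([
  [[0.6,0.1,0.5,-0.03,0],[0.6,0,0.8,0,0],[0,0,0.6,0,0],[0,0,0.2,0,0],[0,0,0,0,0]],
])

```text
clock: 6.8
position: [436.8, -70.4, 77.7]
ee_rot: [0.998, 0.064, -0.006, 0.006]
contact_force: [-0.2, 0.6, -1.1]
gripper_width: 16.5
```

send_rows([
  [[0.3,-0.2,0.15,0,0],[0,0,0,0,0],[0,0,0,0,0]],
])

```text
clock: 7.05
position: [439.3, -68.5, 75.6]
ee_rot: [0.998, 0.064, -0.006, 0.007]
contact_force: [0.2, 0.1, 0.3]
gripper_width: 16.5
```

```bash
python3 - <<'E'
from h import *
s,im,d=grab("wrist"); np.savez("w5.npz",im=im,d=d,p=s["position"],q=s["ee_rot"])
print(s["clock"],s["position"],s["contact_force"],R.from_quat(s["ee_rot"]).as_matrix().round(3)); cv2.imwrite("pics/w5.png",im)
for p in [(252,26),(252,35),(252,60),(252,80),(252,140),(252,170),(215,20),(215,30),(290,30),(290,20),(252,10),(252,5)]: print(p,bydepth("wrist",p,d,s)[0].round(1))
E
```

```text
7.05 [439.30092063 -68.54002684  75.56032818] [0.16878889 0.10054107 0.3332291 ] [[ 0.992  0.127 -0.012]
 [ 0.127 -0.992 -0.014]
 [-0.013  0.012 -1.   ]]
(252, 26) [550.4 -54.1  73.3]
(252, 35) [545.3 -54.7  76. ]
(252, 60) [533.3 -56.3  75.9]
(252, 80) [523.8 -57.5  75.6]
(252, 140) [495.2 -61.2  75.6]
(252, 170) [480.  -63.1  74.5]
(215, 20) [552.1 -35.9  71. ]
(215, 30) [547.  -36.5  70.6]
(290, 30) [551.4 -72.4  71.8]
(290, 20) [557.1 -71.9  70. ]
(252, 10) [559.6 -53.   69.7]
(252, 5) [558.9 -52.9  81. ]
```

View pics/w5.png

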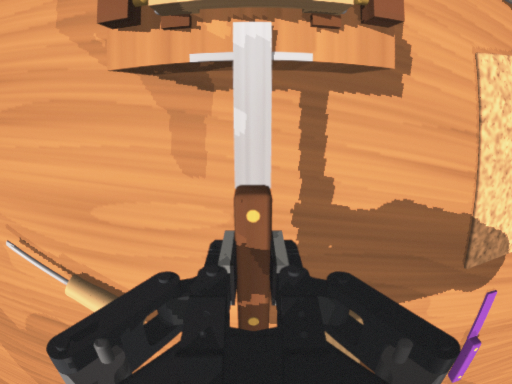

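send_rows([
  [[0.5,0,0,0,0],[0.5,0,0,0,0],[0.5,0,0,0,0],[0.4,0,0,0,0],[0,0,0,0,0]],
])

```text
clock: 7.52
position: [460.5, -65.7, 76.2]
ee_rot: [0.998, 0.064, -0.005, 0.006]
contact_force: [0.2, -0.6, -1.3]
gripper_width: 16.3
```

send_rows([
  [[0,0,0.3,0,0],[0,0,0.3,0,0],[0,0,0.3,0,0],[0,0,0.3,0,0],[0,0,0.3,0,0]],
])

```text
clock: 7.93
position: [459.2, -66.4, 63.4]
ee_rot: [0.998, 0.065, -0.006, 0.007]
contact_force: [-4.7, 1.1, 11.1]
gripper_width: 16.9
```

send_rows([
  [[0,0,0.4,0,0],[0,0,0.3,0,0],[0,0,0.3,0,0],[0,0,0.3,0,0]],
])

```text
clock: 8.27
position: [458.5, -66.9, 55.0]
ee_rot: [0.998, 0.067, -0.005, 0.008]
contact_force: [-3.8, 0.5, 7.1]
gripper_width: 16.6
```

```bash
python3 - <<'E'
from h import *
s,im,d=grab("wrist"); np.savez("w6.npz",im=im,d=d,p=s["position"],q=s["ee_rot"])
print(s["clock"],s["position"],s["contact_force"],R.from_quat(s["ee_rot"]).as_matrix().round(3)); cv2.imwrite("pics/w6.png",im)
E
```

```text
8.2667 [458.46603933 -66.94368223  54.9663111 ] [-3.79442336  0.52764663  7.1114523 ] [[ 0.991  0.134 -0.008]
 [ 0.133 -0.991 -0.016]
 [-0.01   0.014 -1.   ]]
```

View pics/w6.png

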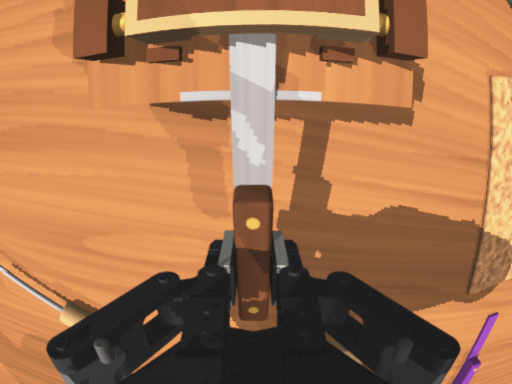

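send_rows([
  [[0,0,0.4,0,0],[0,0,0.3,0,0],[0,0,0.3,0,0],[0,0,0.3,0,0]],
])

```text
clock: 8.65
position: [458.5, -67.1, 44.6]
ee_rot: [0.998, 0.068, -0.002, 0.007]
contact_force: [-3.8, 0.1, 7.3]
gripper_width: 16.5
```

```bash
cat > blk.py <<'E'
from h import *
import sys
def edge(s,im,d):
    """heights of block top from wrist depth: pale rim pixels of near edge"""
    hsv=cv2.cvtColor(im,cv2.COLOR_BGR2HSV); m=(hsv[...,2]>170)&(hsv[...,1]>60)&(hsv[...,1]<150)&(hsv[...,0]>14); m[70:]=0; m[:,:120]=0; m[:,395:]=0
    p=np.argwhere(m)[:,::-1]; P=bydepth("wrist",p,d,s); P=P[(P[:,2]>82)&(P[:,2]<125)]
    f=np.array([535.5,-55.8]);u=np.array([np.cos(.122),np.sin(.122)]);v=np.array([-u[1],u[0]])
    X=(P[:,:2]-f)@u-85; Y=(P[:,:2]-f)@v
    for lo,hi in((-44,-25),(-25,0),(0,25),(25,44)):
        k=(Y>lo)&(Y<hi)&(X>-70)&(X<-40)
        if k.sum(): print("y",lo,hi,"n",k.sum(),"z med",np.median(P[k,2]).round(1),"x",np.median(X[k]).round(1))
if __name__=="__main__":
    s,im,d=grab("wrist"); n=sys.argv[1]; np.savez(n+".npz",im=im,d=d,p=s["position"],q=s["ee_rot"]); cv2.imwrite(f"pics/{n}.png",im)
    print(s["clock"],s["position"].round(1),s["contact_force"].round(1)); edge(s,im,d)
    from m import load
    for f in("w6.npz","w5.npz"): print(f); edge(*load(f))
E
python3 blk.py w7
```

```text
8.65 [458.5 -67.1  44.6] [-3.8  0.1  7.3]
y -44 -25 n 880 z med 106.6 x -58.0
y -25 0 n 1345 z med 104.8 x -58.7
y 0 25 n 1313 z med 102.5 x -58.8
y 25 44 n 734 z med 100.6 x -58.8
w6.npz
y -44 -25 n 921 z med 101.4 x -56.7
y -25 0 n 1122 z med 99.5 x -57.8
y 0 25 n 1053 z med 97.4 x -58.0
y 25 44 n 836 z med 95.3 x -57.6
w5.npz
y -44 -25 n 97 z med 92.2 x -60.3
y 0 25 n 2 z med 93.2 x -61.9
y 25 44 n 127 z med 92.5 x -61.1
```

send_rows([
  [[0,0,-0.3,0,0],[0,0,-0.3,0,0],[0,0,-0.3,0,0],[0,0,0,0,0]],
])

```text
clock: 9.03
position: [457.9, -67.0, 53.4]
ee_rot: [0.998, 0.068, -0.003, 0.007]
contact_force: [0.6, 1.1, -2.2]
gripper_width: 16.5
```

```bash
python3 blk.py w8 | head -5
```

```text
9.0333 [457.9 -67.   53.4] [ 0.6  1.1 -2.2]
y -44 -25 n 789 z med 113.0 x -56.7
y -25 0 n 874 z med 112.0 x -57.9
y 0 25 n 918 z med 110.5 x -58.2
y 25 44 n 728 z med 109.3 x -57.6
```

send_rows([
  [[0,0,0.3,0,0],[0,0,0.3,0,0],[0,0,0,0,0]],
])

```text
clock: 9.33
position: [456.8, -67.2, 46.2]
ee_rot: [0.998, 0.067, -0.004, 0.007]
contact_force: [-1.4, -0.6, -1.6]
gripper_width: 16.3
```

```bash
python3 blk.py w9 | head -5
```

```text
9.3333 [456.8 -67.2  46.2] [-1.4 -0.6 -1.6]
y -44 -25 n 929 z med 103.0 x -58.2
y -25 0 n 1168 z med 103.1 x -59.1
y 0 25 n 1120 z med 103.1 x -59.5
y 25 44 n 740 z med 103.0 x -59.1
```

send_rows([
  [[-0.4,0,0.12,0,0],[-0.4,0,0.12,0,0],[-0.4,0,0.12,0,0],[0,0,0,0,0]],
])

```text
clock: 9.72
position: [444.2, -69.0, 42.2]
ee_rot: [0.998, 0.068, -0.004, 0.007]
contact_force: [-0.3, -0.0, -0.8]
gripper_width: 16.7
```

```bash
python3 blk.py w10 | head -5
```

```text
9.7167 [444.2 -69.   42.2] [-0.3 -0.  -0.8]
w6.npz
y -44 -25 n 921 z med 101.4 x -56.7
y -25 0 n 1122 z med 99.5 x -57.8
y 0 25 n 1053 z med 97.4 x -58.0
```

View pics/w10.png

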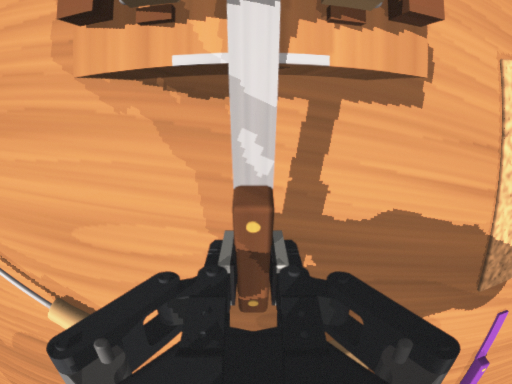

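send_rows([
  [[-0.5,0,0,0,0],[-1,0,0,0,0],[-1,0,0,0,0],[-0.8,0,0,0,0],[0,0,0,0,0]],
])

```text
clock: 10.18
position: [408.7, -73.9, 42.9]
ee_rot: [0.998, 0.068, -0.003, 0.007]
contact_force: [-0.6, -0.6, -0.2]
gripper_width: 16.5
```

```bash
cat > bt.py <<'E'
from h import *
f=np.array([535.5,-55.8]);u=np.array([np.cos(.122),np.sin(.122)]);v=np.array([-u[1],u[0]])
def prof(n,d):
    p=np.stack(np.meshgrid(np.arange(512),np.arange(384)),-1).reshape(-1,2); p=p[d[p[:,1],p[:,0]]>0]
    P=bydepth(n,p,d); X=(P[:,:2]-f)@u-85; Y=(P[:,:2]-f)@v
    for x in(-50,-25,0,25,50):
        r=[]
        for y in(-32,0,32):
            k=(abs(X-x)<8)&(abs(Y-y)<8)&(P[:,2]>60); r.append((np.median(P[k,2]).round(1),int(k.sum())) if k.any() else None)
        print(n,"x",x,"z at y -32,0,32:",r)
if __name__=="__main__":
    prof("top",np.load("top0.npz")["d"]); s,im,d=grab("top"); prof("top",d); print(s["position"])
    prof("scene",np.load("scene0.npz")["d"]); s,im2,d=grab("scene"); prof("scene",d)
    np.savez("t2.npz",im=im,im2=im2,d=d)
    a=cv2.resize(im[100:240,230:390],None,fx=3,fy=3,interpolation=cv2.INTER_CUBIC); b=cv2.resize(im2[170:290,140:290],None,fx=3.5,fy=3.5,interpolation=cv2.INTER_CUBIC)
    cv2.imwrite("pics/t2.png",np.hstack([a[:420,:],b[:420,:318]]))
E
python3 bt.py
```

```text
top x -50 z at y -32,0,32: [(np.float64(93.7), 30), (np.float64(92.6), 30), (np.float64(93.2), 29)]
top x -25 z at y -32,0,32: [(np.float64(93.3), 31), (np.float64(92.4), 31), (np.float64(92.2), 27)]
top x 0 z at y -32,0,32: [(np.float64(94.1), 27), (np.float64(94.5), 26), (np.float64(92.6), 26)]
top x 25 z at y -32,0,32: [(np.float64(92.8), 29), (np.float64(93.0), 25), (np.float64(93.7), 27)]
top x 50 z at y -32,0,32: [(np.float64(92.7), 24), (np.float64(92.5), 26), (np.float64(92.3), 27)]
top x -50 z at y -32,0,32: [(np.float64(101.6), 30), (np.float64(100.5), 30), (np.float64(100.8), 28)]
top x -25 z at y -32,0,32: [(np.float64(98.8), 30), (np.float64(98.8), 28), (np.float64(99.4), 26)]
top x 0 z at y -32,0,32: [(np.float64(98.2), 28), (np.float64(97.8), 26), (np.float64(97.8), 26)]
top x 25 z at y -32,0,32: [(np.float64(95.4), 30), (np.float64(95.6), 24), (np.float64(94.8), 27)]
top x 50 z at y -32,0,32: [(np.float64(93.6), 28), (np.float64(92.9), 25), (np.float64(93.9), 26)]
[408.67018566 -73.87135496  42.89375724]
scene x -50 z at y -32,0,32: [(np.float64(91.9), 15), (np.float6
[... 250 characters left out ...]
 z at y -32,0,32: [(np.float64(92.1), 19), (np.float64(93.3), 23), (np.float64(92.3), 23)]
scene x 50 z at y -32,0,32: [(np.float64(91.7), 29), (np.float64(92.0), 21), (np.float64(92.7), 30)]
scene x -50 z at y -32,0,32: [(np.float64(100.5), 19), (np.float64(100.6), 23), (np.float64(100.2), 20)]
scene x -25 z at y -32,0,32: [(np.float64(98.3), 21), (np.float64(98.6), 20), (np.float64(98.5), 18)]
scene x 0 z at y -32,0,32: [(np.float64(96.9), 22), (np.float64(97.3), 24), (np.float64(96.7), 21)]
scene x 25 z at y -32,0,32: [(np.float64(95.3), 22), (np.float64(95.2), 27), (np.float64(95.0), 24)]
scene x 50 z at y -32,0,32: [(np.float64(92.0), 43), (np.float64(91.6), 39), (np.float64(91.2), 40)]
```

send_rows([
  [[-0.5,0,-1.5,0,0],[0,1,-2,0,0],[0,3.5,-2,0,0],[0,3.5,0,0,0],[0,3.5,0,0,0],[0,3.5,0,0,0],[0.5,3.5,0,0,0],[0.8,3.5,0,0,0],[0.8,3.5,0,0,0],[0.8,2.0,0,0,0]],
])

```text
clock: 11.12
position: [480.6, -351.8, 109.1]
ee_rot: [0.997, 0.075, 0.003, 0.01]
contact_force: [0.5, 0.4, -1.1]
gripper_width: 16.8
```

send_rows([
  [[0,0,0,-0.1,0],[0,0,0,-0.1,0],[0,0,0,-0.07,0],[0,0,0,0,0]],
])

```text
clock: 11.45
position: [484.2, -359.5, 107.2]
ee_rot: [0.977, 0.211, 0.002, 0.012]
contact_force: [-0.1, 0.9, -0.1]
gripper_width: 16.7
```

send_rows([
  [[-0.3,-0.7,1,0,0],[-0.3,-0.7,1.5,0,0],[0,0,1.5,0,0],[0,0,1.5,0,0],[0,0,0.8,0,0],[0,0,0,0,0]],
])

```text
clock: 11.95
position: [476.0, -351.3, 42.5]
ee_rot: [0.978, 0.206, 0.004, 0.014]
contact_force: [-0.3, -0.5, -0.6]
gripper_width: 17.0
```

```bash
python3 - <<'E'
from h import *
s,im,d=grab("wrist"); np.savez("w11.npz",im=im,d=d,p=s["position"],q=s["ee_rot"])
print(s["clock"],s["position"],R.from_quat(s["ee_rot"]).as_matrix().round(3)); cv2.imwrite("pics/w11.png",im)
for p in [(252,10),(252,40),(252,70),(252,100),(252,130),(252,150),(252,170),(252,190),(245,210),(252,300)]: print(p,bydepth("wrist",p,d,s)[0].round(1))
E
```

```text
11.95 [ 475.98280596 -351.28633518   42.54525178] [[ 0.915  0.403  0.014]
 [ 0.403 -0.915 -0.025]
 [ 0.003  0.029 -1.   ]]
(252, 10) [ 574.2 -306.4   83.4]
(252, 40) [ 564.9 -310.6   79.3]
(252, 70) [ 555.3 -314.9   75.4]
(252, 100) [ 545.1 -319.6   71.6]
(252, 130) [ 533.9 -324.6   65.9]
(252, 150) [ 526.  -328.2   63.3]
(252, 170) [ 517.5 -332.    60.9]
(252, 190) [ 509.  -335.7   60.3]
(245, 210) [ 503.5 -334.7   72.3]
(252, 300) [ 545.2 -316.3  185.7]
```

View pics/w11.png

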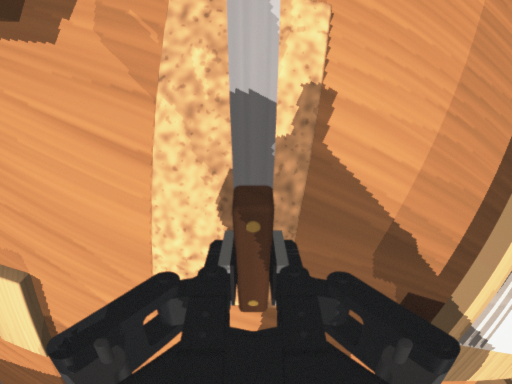

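send_rows([
  [[-0.1,-0.3,0.5,0,0],[0,-0.2,0.5,0,0],[0,0,0.4,0,0],[0,0,0.3,0,0],[0,0,0.3,0,0],[0,0,0.3,0,0]],
])

```text
clock: 12.5
position: [477.4, -348.5, 23.9]
ee_rot: [0.978, 0.206, 0.008, 0.017]
contact_force: [0.5, 6.2, 14.1]
gripper_width: 16.6
```

send_rows([
  [[0,0,0.3,0,0],[0,0,0.3,0,0],[0,0,0.3,0,0],[0,0,0.2,0,0]],
])

```text
clock: 12.83
position: [479.5, -348.1, 21.1]
ee_rot: [0.978, 0.207, 0.008, 0.018]
contact_force: [-2.8, 3.1, 10.6]
gripper_width: 16.5
```

send_rows([
  [[-0.1,0,0.6,0,0],[-0.1,0,0.6,0,0],[-0.1,0,0.6,0,0]],
])

```text
clock: 13.08
position: [484.7, -350.3, 12.5]
ee_rot: [0.978, 0.208, 0.015, 0.023]
contact_force: [1.2, 4.9, 12.2]
gripper_width: 16.5
```

```bash
python3 - <<'E'
from h import *
s,im,d=grab("wrist")
print(s["clock"],s["position"],s["contact_force"],R.from_quat(s["ee_rot"]).as_matrix().round(3)); cv2.imwrite("pics/w12.png",im)
for p in [(252,10),(252,40),(252,70),(252,100),(252,130),(252,150),(252,170)]: print(p,bydepth("wrist",p,d,s)[0].round(1))
E
```

```text
13.0833 [ 484.66088894 -350.32087074   12.46513014] [ 1.18046437  4.85200641 12.15135126] [[ 0.913  0.406  0.038]
 [ 0.407 -0.913 -0.038]
 [ 0.019  0.05  -0.999]]
(252, 10) [ 597.1 -300.2    5.2]
(252, 40) [ 577.8 -307.7   25.7]
(252, 70) [ 565.4 -313.2   25.7]
(252, 100) [ 553.4 -318.8   22.7]
(252, 130) [ 540.9 -324.3   22.7]
(252, 150) [ 532.3 -328.2   21.2]
(252, 170) [ 523.4 -332.2   19.9]
```

send_rows([
  [[-0.2,0,0.5,0,0],[0,0,0.1,0,0]],
])

```text
clock: 13.3
position: [486.5, -352.0, 10.5]
ee_rot: [0.977, 0.209, 0.017, 0.025]
contact_force: [-2.7, -0.6, 1.6]
gripper_width: 16.5
```

```bash
python3 - <<'E'
from h import *
s,im,d=grab("wrist")
print(s["clock"],s["position"],s["contact_force"],R.from_quat(s["ee_rot"]).as_matrix().round(3))
for p in [(252,40),(252,70),(252,100),(252,130),(252,150),(252,170)]: print(p,bydepth("wrist",p,d,s)[0].round(1))
E
```

```text
13.3 [ 486.51582752 -352.00425906   10.50985084] [-2.69666847 -0.55954691  1.64188117] [[ 0.912  0.408  0.044]
 [ 0.409 -0.911 -0.042]
 [ 0.023  0.056 -0.998]]
(252, 40) [ 580.5 -308.9   19.6]
(252, 70) [ 567.9 -314.7   17.8]
(252, 100) [ 555.1 -320.3   19.9]
(252, 130) [ 542.4 -326.1   16.8]
(252, 150) [ 533.9 -329.8   18.3]
(252, 170) [ 524.9 -333.9   17. ]
```

send_rows([
  [[-0.1,0,0.3,0,0],[0,0,0.2,0,0]],
])

```text
clock: 13.52
position: [487.7, -352.7, 8.7]
ee_rot: [0.977, 0.209, 0.019, 0.026]
contact_force: [-3.6, 4.0, 11.8]
gripper_width: 16.4
```

```bash
python3 - <<'E'
from h import *
s,im,d=grab("wrist")
print(s["clock"],s["position"],s["contact_force"],R.from_quat(s["ee_rot"]).as_matrix().round(3))
for p in [(252,40),(252,70),(252,100),(252,130),(252,150),(252,170),(200,100),(180,60),(320,60)]: print(p,bydepth("wrist",p,d,s)[0].round(1))
E
```

```text
13.5167 [ 487.72380383 -352.71187777    8.66864295] [-3.59751741  4.02981871 11.79879774] [[ 0.912  0.408  0.048]
 [ 0.41  -0.911 -0.043]
 [ 0.026  0.059 -0.998]]
(252, 40) [ 582.5 -309.5   14.3]
(252, 70) [ 569.4 -315.4   13.7]
(252, 100) [ 556.4 -321.1   14.6]
(252, 130) [ 543.5 -327.    13.5]
(252, 150) [ 534.8 -330.8   14.2]
(252, 170) [ 526.  -334.7   14.5]
(200, 100) [ 546.6 -298.1    5.7]
(180, 60) [ 561.4 -280.8    5.9]
(320, 60) [ 590.3 -344.1    5.2]
```

send_rows([
  [[0,0,0,0,0.25],[0,0,0,0,0.3],[0,0,0,0,0.45],[0,0,-0.1,0,0.55],[0,0,0,0,0.6]],
])

```text
clock: 13.98
position: [488.5, -353.2, 9.7]
ee_rot: [0.977, 0.209, 0.02, 0.027]
contact_force: [-0.1, -0.7, -0.2]
gripper_width: 51.1
```

```bash
python3 - <<'E'
from h import *
s,im,d=grab("wrist"); np.savez("w13.npz",im=im,d=d,p=s["position"],q=s["ee_rot"])
print(s["clock"],s["position"],s["contact_force"],s["gripper_width"])
cv2.imwrite("pics/w13.png",im)
for p in [(252,40),(252,70),(252,100),(252,130),(252,150),(252,170),(252,220),(252,250)]: print(p,bydepth("wrist",p,d,s)[0].round(1))
E
```

```text
13.9833 [ 488.54543212 -353.18545677    9.74866613] [-0.12736197 -0.66386963 -0.21262532] 51.11020220813121
(252, 40) [ 584.5 -309.8   10. ]
(252, 70) [ 570.8 -315.9    9.9]
(252, 100) [ 557.4 -321.8   11.2]
(252, 130) [ 544.  -327.8   10.5]
(252, 150) [ 535.1 -331.8   10.6]
(252, 170) [ 525.8 -336.    10.3]
(252, 220) [ 507.3 -343.1   27.3]
(252, 250) [ 492.5 -349.8   26.5]
```

Lever is flat: blade top 10, handle top 26. Retreating straight up and verifying.

send_rows([
  [[0,0,-0.5,0,0.6],[0,0,-1,0,0.6],[0,0,-1.5,0,0.7],[0,0,-2,0,1],[-0.3,0,-2.5,0,1],[-0.5,0,-2.5,0,1],[-0.5,0,-2.5,0,1],[-0.5,0,-1.5,0,1],[0,0,0,0,1]],
])

```text
clock: 14.78
position: [463.4, -354.3, 158.9]
ee_rot: [0.977, 0.209, 0.019, 0.027]
contact_force: [0.2, -1.2, 0.3]
gripper_width: 85.4
```

```bash
python3 bt.py | sed -n '6,10p;17,21p'; python3 - <<'E'
from h import *
s,im,d=grab("wrist"); np.savez("w14.npz",im=im,d=d,p=s["position"],q=s["ee_rot"])
print(s["clock"],s["position"],s["contact_force"])
t=np.load("t2.npz"); a=cv2.resize(t["im2"][140:290,120:380],(400,231),interpolation=cv2.INTER_CUBIC); b=cv2.resize(t["im"][100:230,150:390],(400,217),interpolation=cv2.INTER_CUBIC)
w=cv2.resize(im,(400,300)); L=np.vstack([a,b]); w=np.vstack([w,np.zeros((L.shape[0]-300,400,3),np.uint8)])
cv2.imwrite("pics/fin.png",np.hstack([L,w]))
E
```

```text
top x -50 z at y -32,0,32: [(np.float64(101.2), 31), (np.float64(100.9), 29), (np.float64(100.4), 27)]
top x -25 z at y -32,0,32: [(np.float64(99.4), 30), (np.float64(99.7), 29), (np.float64(98.9), 26)]
top x 0 z at y -32,0,32: [(np.float64(97.0), 29), (np.float64(97.1), 27), (np.float64(96.9), 27)]
top x 25 z at y -32,0,32: [(np.float64(95.1), 28), (np.float64(95.3), 26), (np.float64(95.2), 28)]
top x 50 z at y -32,0,32: [(np.float64(93.0), 27), (np.float64(93.5), 25), (np.float64(92.7), 28)]
scene x -50 z at y -32,0,32: [(np.float64(100.9), 19), (np.float64(100.3), 23), (np.float64(100.8), 18)]
scene x -25 z at y -32,0,32: [(np.float64(98.2), 22), (np.float64(99.2), 22), (np.float64(98.1), 21)]
scene x 0 z at y -32,0,32: [(np.float64(96.5), 22), (np.float64(97.5), 22), (np.float64(96.0), 22)]
scene x 25 z at y -32,0,32: [(np.float64(94.8), 22), (np.float64(95.0), 27), (np.float64(94.9), 23)]
scene x 50 z at y -32,0,32: [(np.float64(91.0), 44), (np.float64(91.0), 39), (np.float64(92.0), 44)]
14.8833 [ 462.78516075 -353.46311686  155.7851051 ] [-0.07067288  0.78730043 -0.58606741]
```

View pics/fin.png

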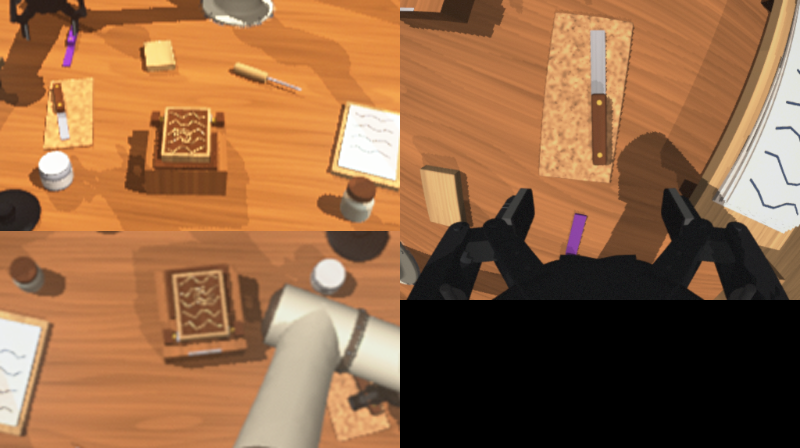

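```bash
python3 - <<'E'
from m import *
s,im,d=load("w14.npz"); hsv=cv2.cvtColor(im,cv2.COLOR_BGR2HSV)
def comp(m,box,z):
    k=np.zeros(im.shape[:2],np.uint8); x0,y0,x1,y1=box; k[y0:y1,x0:x1]=m[y0:y1,x0:x1]
    _,lab,st,_=cv2.connectedComponentsWithStats(k); i=1+np.argmax(st[1:,4]); p=np.argwhere(lab==i)[:,::-1]
    P=onplane("wrist",p,z,s); print(cv2.minAreaRect(np.float32(P[:,:2])),"z",np.median(bydepth("wrist",p,d,s)[:,2]).round(1))
comp((hsv[...,1]<70)&(hsv[...,2]>90),(235,30,275,125),10)
# px: fin crop = (x-400)*1.28, y*1.28
for n,p,z in [("tipL",(242,39),10),("tipR",(263,39),10),("endL",(247,209),26),("endR",(267,209),26),("mTL",(200,17),6),("mTR",(298,32),6),("mBR",(269,233),6),("mBL",(179,225),6),]: print(n,onplane("wrist",p,z,s)[0].round(1))
c=im[110:245,170:310]; cv2.imwrite("pics/end.png",cv2.resize(c,None,fx=4,fy=4,interpolation=cv2.INTER_CUBIC))
E
```

```text
((554.98779296875, -321.2557373046875), (80.33895874023438, 17.466012954711914), 24.209436416625977) z 10.4
tipL [ 587.2 -295.3   10. ]
tipR [ 595.6 -313.6   10. ]
endL [ 437.4 -366.5   26. ]
endR [ 445.1 -384.7   26. ]
mTL [ 593.3 -247.5    6. ]
mTR [ 619.  -341.7    6. ]
mBR [ 414.4 -403.7    6. ]
mBL [ 384.5 -309.6    6. ]
```

```bash
python3 - <<'E'
from bench import job
print(job.job_done())
E
```

```text
the job is handed in; nothing more can be done
None
```

The block's near edge is up and resting on both catches, the lever is back flat on its mat, and I handed the job in at about 15 s on the robot clock.

I gripped the lever by its handle, slid the blade about 12 mm into the slot, and levered the handle down over the fulcrum. The -y corner came up first. The +y corner cleared only when I eased the handle up again, because the lever stayed tilted in the grip and lifted the block further. I then withdrew the blade and pressed the lever level against the mat before opening the jaws.

**Last checks:**
- **Block:** both overhead cameras show the near edge about 8–9 mm up, equal on both sides to within about 1 mm. The far edge is still down on the bed. This reading did not change after the lever was withdrawn and laid down.
- **Lever:** it lies flat and the same way up, with the blade top at 10 mm and the handle top at about 26 mm. It sits wholly on the mat, about 9 mm inside the nearest edge and roughly 15 mm further forward than where it started.
- **Jar and tin:** they look untouched in the last pictures. I did not measure their positions again.
- **Robot:** the gripper was open and clear of everything. The highest wrist force reported was about 15 N.

**What did not go as planned:** the tool drifted to about 3.5° of tilt while pressing the lever onto the mat, so the lever dropped about 4 mm when released. My last picture, a close-up of the handle end, was refused because the 12-picture limit was reached, so that check rests on measured positions only.

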